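# Unlatch the parts case and put the brass fitting away

### The arm

A 6-joint arm with a two-finger parallel gripper is mounted at the origin on a cart in front of the work surface, level with it; the furniture and walls round the work are solid. World frame = base frame: x ahead of the robot, y to its left, z up, the work surface at z = 0. Lengths are in m, angles in rad, forces in N, time in s.
With the tool pointing down it reaches from about 0.325 to 0.775 m from the base axis. Payload 5.5 kg.
Tool frame: the origin (TCP) lies midway between the tips of the shut fingers; the grasp point (between the pads) lies 19 mm behind it; z points along the fingers, y is the line along which they close (so a half turn about z gives the same grasp; the last joint's range is limited). The gripper opens to 85 mm and grips with 20 to 120 N. Pads are 22 mm wide; open, the fingers measure 114 mm over their backs; the gripper's body (76 mm by 85 mm) begins 54 mm behind the grasp point. The pads swing forward as they close: fully open they stand 13 mm farther back than shut.
Start: joints at [1.163, 0.091, 1.231, -0, 1.82, -0.057], TCP at [0.206, 0.563, 0.193] pointing down, gripper open.
Joint ranges: [-2.87, 2.87], [-0.86, 2.18], [0.17, 2.46], [-1.51, 4.65], [0.06, 2.69], [-2.65, 2.65]. Speed limits (rad/s): [2.57, 2.57, 3.01, 3.14, 3.14, 3.14].

### API

Orientations are given as [roll, pitch, yaw] about the fixed x, y, z axes, in that order (R = Rz(yaw) Ry(pitch) Rx(roll)).
In Python, from bench import robot gives the robot as it stands. The module is installed in compiled form; this text tells all that it offers.
- The arm moves only by the shell command python3 -m jog 'ROWS'. ROWS is JSON, a list of rows, each a list of 3 entries, a list of its own where there are three numbers: the opening, from 0 (shut) to 1 (fully open), then the shift along the tool's x, y, z in cm, then the turn, a rotation vector about the tool's x, y, z in degrees. A call has exactly 10 rows; each row shifts and turns the commanded pose from where the row before left it, along the tool's axes as they then stand; what a row does not reach is not made up. A row lasts 1/10 s, in which the tool goes at most 50 mm and 8.59 degrees, less where a joint would pass 70% of its speed; a pose out of reach is approached as far as the arm can. A call with a gripper value outside its range is refused whole. The fingers move at their own pace and stop on an object; the grip force is fixed at half the most. Time passes only in rows, so rows that do not move let the fingers close, or fill a call up. It gives the time, the measured TCP pose, the force, the opening and the grip force at its end, in the units of the state.
- robot.sense(): the state, without advancing time (a new reading comes with each control period).
- robot.capture(name): name is "scene" or "top" or "wrist"; returns the picture (400x640x3 uint8, blue, green, red); there is no depth.
- robot.get_calibration(name): a dict with "fov_y" (degrees; the focal length in pixels is half the picture's height over the tangent of half this angle, whatever the lens; pixels are square), "cx", "cy" (the principal point, pixels), "R" (3x3) and "t" (3): a world point X has camera coordinates R X + t; the wrist camera has in their place "T_tool_cam" (4x4, takes a point from camera to tool coordinates, whose origin is the TCP and whose axes are the flange's). Camera axes: x right, y down, z forward; pixel columns grow to the right and rows downward; lengths in m; the calibration is good to about 2 mm. The wrist camera is an equidistant fisheye: a pixel r from the principal point sees the ray r / f radians off the axis. A picture is of the moment at which its call begins: read the wrist's pose just before it. get_calibration takes no time and is no camera call.
- robot.sign_off(): hands the job in; it is judged then, once.
The state is a dict: "time": time; "joints": joint angles; "joint_vel": joint speeds; "effort": joint torques, N m; "tcp_pos": TCP position; "ee_rot": TCP orientation; "wrist_force": force on the tool from outside, world axes, zero at the start; "wrist_torque": the same for the moment, N m; "gripper_width": finger opening in m; "gripper_force": force on a finger pad.
Only numpy, scipy, OpenCV 4.12 (cv2) and the standard library are available. Lean on these libraries where they do the work, as an engineer would, in place of code of your own. Each camera call takes 0.05 s, during which the arm holds its last target. There are 200 camera calls.

### The job

A brass pipe fitting has been left on the lid of the latched parts case. First set it down on the free bench beside the case, then swing the red latch lever all the way down and open the lid past upright so that it rests on its stop. Finally put the fitting in the compartment that holds the brass nut; set it down without dropping it, and leave everything else where it is.

Things in the scene. Friction and masses are not known exactly. Their poses are not given: they have to be found in the camera images.
- parts_case: Black parts case, grey lid, fixed; 140 deep (x) x 230 wide (y), lid top at z 84 mm. Origin: centre of underside; front (latch) faces its -x, lid hinge along y at its back (+x). Walls 4 mm thick, 75 high; inner floor at z 22; a 4 mm divider along x at y = 0 (up to z 71) leaves a left (+y) and a right (-y) compartment, each 109 (y) x 132 (x) mm inside.
- latch (a joint): Red latch lever, middle of the case's front, on a pin parallel to the case's y. 0 (start 0 to 0.08): upright, its steel claw hooked over the lid's keeper, locking the lid; grows as its top swings out to the front (-x of the case) and down; 1.6: stop, all the way down. Turns easily and falls the last part by itself.
- latch_grip (a point): Grip point on the red lever, 56 mm beyond its pin, 11 mm below its top end. The lever is 16 mm wide (along the case's y), 5 mm thick; upright, it stands 12.5 mm in front of the pin, its top 119 mm above the bench. Axes turn with the lever: y along the pin, z along the lever to its free end.
- latch_hinge (a point): On the axis of the lever's pin: at (-80, 0, 52) mm in the case's frame. Axes as the case's.
- lid (a joint): The lid, hinged along the back edge. 0: shut; grows as its front rises; 1.57: upright; 1.85: stop, leaning back. It falls shut when let go before it is upright, and rests against its stop when let go past upright. Mass about 0.2 kg.
- lid_grip (a point): Grip point on the black grip block on the lid near its front edge: block 16 mm wide (case's y), 30 long (x), 30 high above the lid; the point is 9 mm below its top, 20 mm above the lid's surface. Shut: at (-46, 0, 104) mm in the case's frame. Axes turn with the lid: lid upright, the block points to the back (+x).
- lid_hinge (a point): On the lid's hinge line: at (70, 0, 76) mm in the case's frame. Axes as the case's.
- brass_fitting: Brass-coloured pipe fitting (threaded nipple with hex collar) lying on its side, 41 (its x, the bore) x 32 (y) x 28 mm high, 0.05 kg. Origin: centre of the underside. At the start it lies on the lid.
- brass_nut: Brass-coloured hex nut lying flat, 25x28x14 mm, in one compartment of the case. Origin: centre of the underside.
- black_bush: Black round bush, 31x31x23 mm, in the other compartment. Origin: centre of the underside.
- sleeve: Bystander: aluminium-coloured hose sleeve, a tube standing on end, fixed to the bench, 76x86x72 mm high. Origin: centre of the underside.
- tape_measure: Bystander: yellow tape measure standing on its foot, 38x87x60 mm high. Origin: centre of the underside.
- tape_roll: Bystander: roll of tan packing tape lying flat, 94x92x48 mm high. Origin: centre of the underside.
- pipe_elbow: Bystander: grey pipe elbow lying flat, 74x76x34 mm high. Origin: centre of the underside.
Mind the look-alikes: they are no part of the job. Leave any orange or purple look-alike of the brass_fitting alone.

How it is judged:
On the way, in this order (a step that is already met when the one before it is completed fails the run):
1. the brass fitting has been set down on the bench beside the case and let go (height (world z) of brass_fitting below 0.04 m and contact force between the fingers and brass_fitting below 0.1 N and linear speed of brass_fitting below 0.03 m/s and (x of brass_fitting in the frame of parts_case below -0.085 m or x of brass_fitting in the frame of parts_case above 0.085 m or y of brass_fitting in the frame of parts_case below -0.13 m or y of brass_fitting in the frame of parts_case above 0.13 m) and value of joint lid below 0.05 rad and value of joint latch below 0.3 rad), for 0.2 s.
2. the latch lever has been swung down (beyond 1.1 rad) with the lid still shut (value of joint latch above 1.1 rad and value of joint lid below 0.3 rad), for 0.2 s.
3. the lid is open past upright (beyond 1.65 rad) (value of joint lid above 1.65 rad), for 0.2 s.
At the end, for the whole second after the job is handed in: The lid stands open beyond 1.65 rad, the latch lever is down beyond 1.1 rad, and the brass fitting rests, let go, inside the case (its origin less than 50 mm above the case's underside) on the same side of the divider as the brass nut, at least 12 mm from the middle (value of joint lid above 1.65 rad and value of joint latch above 1.1 rad and ((y of brass_nut in the frame of parts_case above 0 m and y of brass_fitting in the frame of parts_case above 0.012 m) or (y of brass_nut in the frame of parts_case below 0 m and y of brass_fitting in the frame of parts_case below -0.012 m)) and x of brass_fitting in the frame of parts_case between -0.066 and 0.066 m and y of brass_fitting in the frame of parts_case between -0.111 and 0.111 m and z of brass_fitting in the frame of parts_case between 0.015 and 0.05 m and linear speed of brass_fitting below 0.03 m/s and contact force between the fingers and brass_fitting below 0.1 N); the robot touches nothing.
It fails at once if the brass fitting dropped or thrown: faster than 0.8 m/s while not held (a fall of some 3 cm) (linear speed of brass_fitting above 0.8 m/s and contact force between the fingers and brass_fitting below 0.1 N).
It fails at once if a bystander moved more than 30 mm (distance of any of sleeve, tape_measure, tape_roll, pipe_elbow from where it was at the start of the episode above 0.03 m).
It fails at once if the nut or the bush moved more than 30 mm (distance of any of brass_nut, black_bush from where it was at the start of the episode above 0.03 m).
It also fails if it takes over 72 s, if anything falls off the work surface, if the arm or the gripper's body presses on something with over 40 N, if the wrist force passes 120 N, or if a joint passes its speed limit or range.

## Working session

There is one attempt and no reset: what is moved stays moved. The work goes in short steps, Python scripts to look and compute and a shell command to move; the robot and the scene stay as the last step left them, time stands still between calls to the robot, and variables do not carry over. Pictures are saved under pics/ and viewed, at most 10 in all, crops included, and the job is handed in when it is done.

```bash
mkdir -p pics; python3 - <<'E'
from bench import robot
import cv2,numpy as np
s=robot.sense();print({k:np.round(v,3).tolist() for k,v in s.items()})
for n in("scene","top","wrist"):
    c=robot.get_calibration(n);print(n,{k:np.round(v,4).tolist() for k,v in c.items()})
    im=robot.capture(n);cv2.imwrite(f"pics/{n}0.png",im)
E
```

```text
{'time': 0.0, 'joints': [1.163, 0.092, 1.232, 0.0, 1.82, -0.057], 'joint_vel': [-0.002, -0.0, -0.001, -0.0, 0.0, 0.0], 'effort': [-0.001, -45.872, -41.803, -0.0, 0.011, -0.0], 'tcp_pos': [0.206, 0.563, 0.192], 'ee_rot': [-3.14, -0.0, 2.791], 'wrist_force': [-0.524, -0.002, -0.46], 'wrist_torque': [-0.007, -0.022, -0.021], 'gripper_force': 0.0, 'gripper_width': 0.085}
scene {'fov_y': 55.5879, 'cx': 323.046, 'cy': 189.0639, 'R': [[0.8061, -0.5916, 0.0118], [-0.4574, -0.6357, -0.6219], [0.3754, 0.4959, -0.783]], 't': [-0.3798, 0.3863, 0.727]}
top {'fov_y': 49.1909, 'cx': 324.4633, 'cy': 197.2605, 'R': [[0.0033, -0.9999, -0.0115], [-0.9919, -0.0018, -0.1271], [0.127, 0.0118, -0.9918]], 't': [0.1187, 0.5727, 1.2393]}
wrist {'fov_y': 65.7065, 'cx': 316.306, 'cy': 195.5825, 'T_tool_cam': [[0.0004, -0.9499, -0.3126, 0.079], [1.0, 0.0005, -0.0004, 0.0007], [0.0006, -0.3126, 0.9499, -0.1801], [0.0, 0.0, 0.0, 1.0]]}
```

View pics/scene0.png

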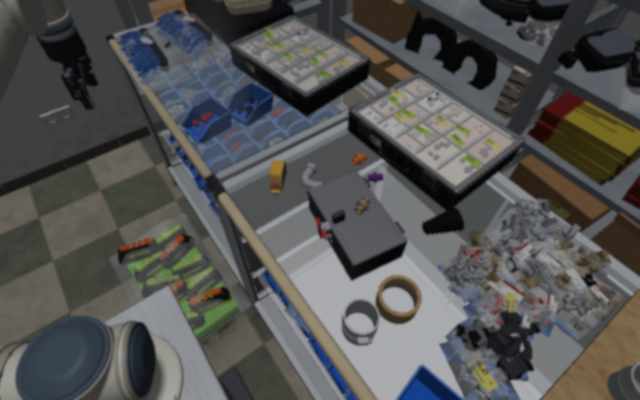

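View pics/top0.png

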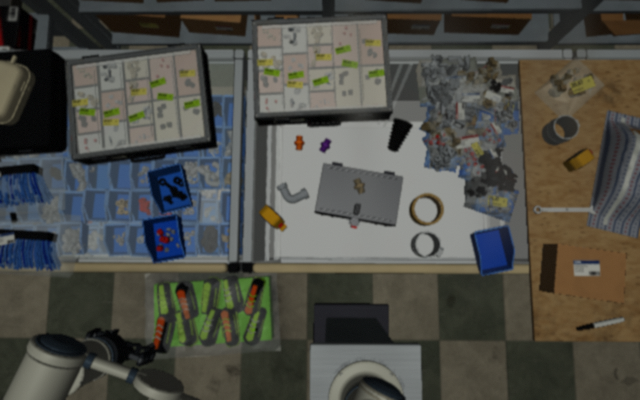

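The scene view shows the case around (357,225), with the fitting on the lid at (361,205). The orange look-alike is at (358,158) and the purple one at (374,177). In the top view the brass fitting is at (360,185), orange at (299,143) and purple at (325,146). I choose the one on the lid and will check it in a crop.

```bash
python3 - <<'E'
import cv2
t=cv2.imread("pics/top0.png")[130:270,255:455];cv2.imwrite("pics/topc.png",cv2.resize(t,None,fx=4,fy=4,interpolation=cv2.INTER_CUBIC))
t=cv2.imread("pics/scene0.png")[150:290,260:420];cv2.imwrite("pics/scenec.png",cv2.resize(t,None,fx=4,fy=4,interpolation=cv2.INTER_CUBIC))
E
```

```text
(no output)
```

View pics/topc.png

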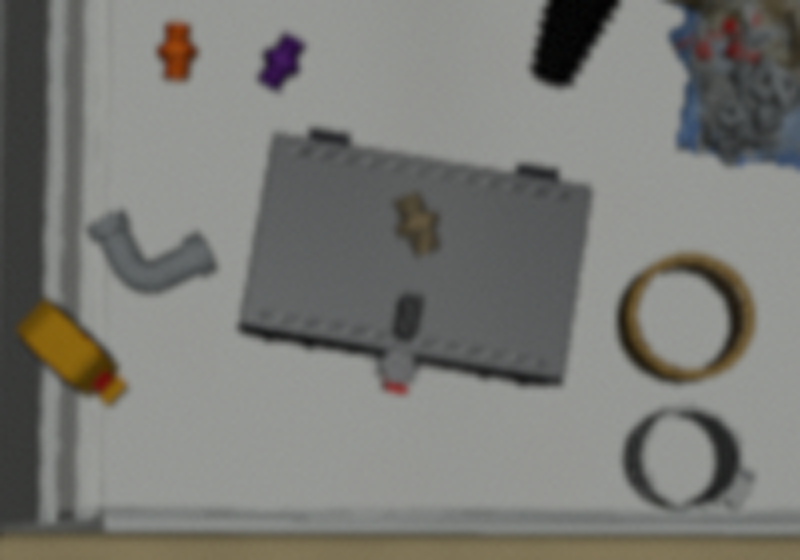

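View pics/scenec.png

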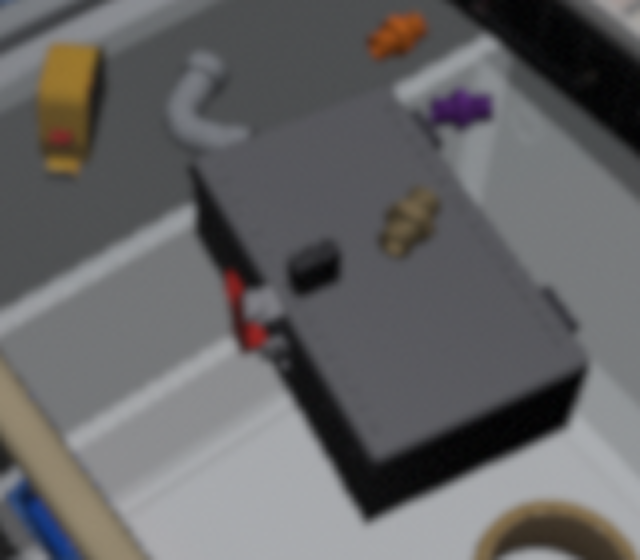

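The crop confirms the choice: the brass fitting lies on the lid at crop (417,224), with its bore running from (400,200) to (435,248). Next I fit the case pose and triangulate.

```bash
cat > h.py <<'E'
from bench import robot
import numpy as np
from scipy.spatial.transform import Rotation as Ro
from scipy.optimize import least_squares
def proj(n,X):
    c=robot.get_calibration(n);f=200/np.tan(np.radians(c["fov_y"]/2))
    p=np.asarray(X)@np.array(c["R"]).T+c["t"]
    return np.stack([c["cx"]+f*p[...,0]/p[...,2],c["cy"]+f*p[...,1]/p[...,2]],-1)
def tri(a,b):
    r=least_squares(lambda X:np.r_[proj("top",X)-a,proj("scene",X)-b],[.5,.05,.05]);return r.x,np.abs(r.fun).max()
def go(pos,rpy=None,R=None):
    "shift (cm, tool axes) and rotvec (deg) from measured pose"
    s=robot.sense();A=Ro.from_euler("xyz",s["ee_rot"])
    B=R if R is not None else (Ro.from_euler("xyz",rpy) if rpy is not None else A)
    print("cm",np.round(A.inv().apply(np.array(pos)-s["tcp_pos"])*100,2),"deg",np.round((A.inv()*B).as_rotvec(degrees=True),2))
E
python3 - <<'E'
from h import *
T=lambda u,v:np.array([255+u/4,130+v/4]);S=lambda u,v:np.array([260+u/4,150+v/4])
tc=np.array([T(273,133),T(592,187),T(562,376),T(242,322)]);sc=np.array([S(388,92),S(585,367),S(378,462),S(195,165)])
for i in range(4):print(tri(tc[i],sc[i]))
loc=np.array([[.07,.115],[.07,-.115],[-.07,-.115],[-.07,.115]])
def X(p,z=.084):
    c,s=np.cos(p[2]),np.sin(p[2]);return np.c_[loc@np.array([[c,s],[-s,c]])+p[:2],np.full(4,z)]
r=least_squares(lambda p:np.r_[(proj("top",X(p))-tc).ravel(),(proj("scene",X(p))-sc).ravel()],[.5,.05,0]);print("case",r.x,np.round(r.fun,1))
for n,a,b in [("fit",T(417,224),S(410,222)),("fitA",T(404,203),S(427,200)),("fitB",T(430,246),S(394,243)),("gripblk",T(409,301),S(314,262)),("elbow",T(150,255),S(190,115)),("tape",T(72,345),S(70,100)),("roll",T(687,318),S(545,560)),("purple",T(282,62),S(462,108))]:
    print(n,tri(a,b))
c,s=np.cos(r.x[2]),np.sin(r.x[2]);
for n,q in [("lidgrip",(-.046,0,.104)),("pin",(-.08,0,.052)),("lvtop",(-.0925,0,.119))]:
    w=np.r_[r.x[0]+c*q[0]-s*q[1],r.x[1]+s*q[0]+c*q[1],q[2]];print(n,w,(proj("top",w)-[255,130])*4,(proj("scene",w)-[260,150])*4)
E
```

```text
(array([0.66773452, 0.1227302 , 0.07122469]), np.float64(0.46029002762202254))
(array([ 0.62622938, -0.10316751,  0.07593606]), np.float64(0.12907740732299544))
(array([ 0.49332348, -0.0804295 ,  0.07739325]), np.float64(0.4540051745205176))
(array([0.53090963, 0.14435485, 0.07418929]), np.float64(0.3674398467233573))
case [ 0.5768975   0.01907125 -0.16924469] [ 1.  -0.5  1.4 -0.5  1.4  1.1  0.1  0.6 -0.3 -2.3  1.8 -1.  -1.3  0.5
 -1.6 -1.7]
fit (array([0.5980761 , 0.02144759, 0.09735681]), np.float64(0.5565772887032665))
fitA (array([0.61511234, 0.02894394, 0.09695774]), np.float64(1.321409297976743))
fitB (array([0.58081149, 0.01365169, 0.09967975]), np.float64(0.041142139787496035))
gripblk (array([0.53916864, 0.03041405, 0.09675317]), np.float64(1.2098759410194475))
elbow (array([0.58169225, 0.21732487, 0.01739385]), np.float64(1.2340559897818366))
tape (array([0.51665415, 0.27155877, 0.0254704 ]), np.float64(0.2523879176238779))
roll (array([ 0.5343936 , -0.17103759,  0.06377026]), np.float64(0.005694256746323845))
purple (array([0.73434777, 0.11667205, 0.01505958]), np.float64(0.5822463016618258))
lidgrip [0.53155473 0.02681939 0.104     ] [412.00377211 315.72533699] [312.48146831 264.86035291]
pin [0.49804051 0.03254628 0.052     ] [399.60671099 369.59801906] [257.44941882 336.20886605]
lvtop [0.48571911 0.03465175 0.119     ] [402.29920587 380.84725168] [238.8833252  280.25721106]
```

```bash
python3 - <<'E'
from h import *
go([.598,.0215,.25]); go([.598,.0215,.25],[np.pi,0,1.99])
for x in (.3,.35,.4,.45):print(x,(proj("top",[x,.14,0])-[255,130])*4,(proj("scene",[x,.14,0])-[260,150])*4)
E
```

```text
cm [-55.42 -37.41  -5.69] deg [0. 0. 0.]
cm [-55.42 -37.41  -5.69] deg [-9.000e-02  3.000e-02  4.588e+01]
0.3 [250.09276748 644.59632701] [-116.37186549  423.51416321]
0.35 [250.45103811 575.30987398] [-42.98219379 380.69379533]
0.4 [250.80578568 506.70475099] [ 27.49692814 339.57163388]
0.45 [251.1570619  438.77095737] [ 95.23527728 300.04861976]
```

```bash
python3 -m jog '[[0.8,[-3.7,-2.5,-1.2],[0,0,0]],[0.8,[-3.7,-2.5,-1.2],[0,0,0]],[0.8,[-3.7,-2.5,-1.2],[0,0,0]],[0.8,[-3.7,-2.5,-1.1],[0,0,0]],[0.8,[-3.7,-2.5,-1],[0,0,0]],[0.8,[-3.7,-2.5,0],[0,0,0]],[0.8,[-3.7,-2.5,0],[0,0,0]],[0.8,[-3.7,-2.5,0],[0,0,0]],[0.8,[-3.7,-2.5,0],[0,0,0]],[0.8,[-3.7,-2.5,0],[0,0,0]]]'
python3 -m jog '[[0.8,[-3.7,-2.5,0],[0,0,0]],[0.8,[-3.7,-2.5,0],[0,0,0]],[0.8,[-3.7,-2.5,0],[0,0,0]],[0.8,[-3.7,-2.5,0],[0,0,0]],[0.8,[-3.6,-2.4,0],[0,0,7.6]],[0.8,[0,0,0],[0,0,7.6]],[0.8,[0,0,0],[0,0,7.6]],[0.8,[0,0,0],[0,0,7.7]],[0.8,[0,0,0],[0,0,7.7]],[0.8,[0,0,0],[0,0,7.7]]]'
python3 - <<'E'
from h import *
import cv2
go([.598,.0215,.25],[np.pi,0,1.99]);s=robot.sense();print(s["tcp_pos"],s["ee_rot"]);cv2.imwrite("pics/w1.png",robot.capture("wrist"))
E
```

```text
time: 1.15
tcp_pos: [0.4684, 0.1999, 0.2503]
ee_rot: [-3.142, -0.0, 2.791]
wrist_force: [0.4, -0.0, 0.1]
gripper_width: 0.0685
gripper_force: 0.0
time: 2.15
tcp_pos: [0.5979, 0.0218, 0.25]
ee_rot: [-3.141, -0.0, 1.984]
wrist_force: [0.4, -0.6, 0.2]
gripper_width: 0.0683
gripper_force: 0.0
cm [-0.03  0.   -0.  ] deg [-0.05 -0.02 -0.34]
[0.59785511 0.02179462 0.24997334] [-3.14079524e+00 -4.06871716e-04  1.98403297e+00]
```

View pics/w1.png

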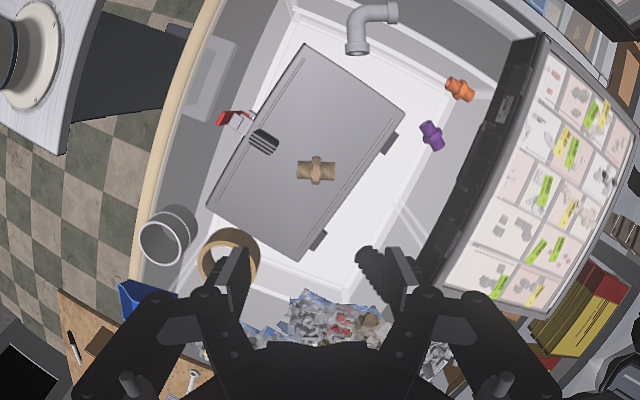

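The wrist view shows the brass fitting at (316,170), its bore level from (297,170) to (336,170) and already in line with the fingers. The lid corners are (305,43), (404,110), (303,262) and (207,207), the grip block top is at about (264,141) and the red lever top at (220,117).

```bash
cat >> h.py <<'E'
def ray(px,pose):
    c=robot.get_calibration("wrist");f=200/np.tan(np.radians(c["fov_y"]/2));T=np.array(c["T_tool_cam"])
    d=np.array(px,float)-[c["cx"],c["cy"]];r=np.hypot(*d);th=r/f
    v=np.r_[np.sin(th)*d/max(r,1e-9),np.cos(th)];A=Ro.from_euler("xyz",pose[1]).as_matrix()
    return A@T[:3,3]+pose[0],A@(T[:3,:3]@v)
def onz(px,z,pose):
    o,d=ray(px,pose);return o+d*(z-o[2])/d[2]
E
python3 - <<'E'
from h import *
P=([.59786,.02179,.24997],[-3.140795,-.0004,1.98403])
for z in(.093,.098):print("fit",z,onz((316.5,170),z,P),onz((297,170),z,P),onz((336,170),z,P))
W=np.array([onz(p,.084,P) for p in((404,110),(303,262),(207,207),(305,43))]);print(W)
loc=np.array([[.07,.115],[.07,-.115],[-.07,-.115],[-.07,.115]])
X=lambda p:loc@np.array([[np.cos(p[2]),np.sin(p[2])],[-np.sin(p[2]),np.cos(p[2])]])+p[:2]
r=least_squares(lambda p:(X(p)-W[:,:2]).ravel(),[.577,.02,-.17]);print(r.x,np.round(r.fun*1000,1))
print("block",onz((264,137),.114,P),"lever",onz((219,117),.119,P))
# two-view height of fitting: top + wrist ray
o,d=ray((316.5,170),P);
q=least_squares(lambda t:proj("top",o+d*t[0])-[255+417/4,130+56],[.2]);print("fit2v",o+d*q.x[0],q.fun)
q=least_squares(lambda t:proj("scene",o+d*t[0])-[260+410/4,150+222/4],[.2]);print("fit2v",o+d*q.x[0],q.fun)
E
```

```text
fit 0.093 [0.59952688 0.02136251 0.093     ] [0.57952255 0.01261386 0.093     ] [0.61949682 0.03018107 0.093     ]
fit 0.098 [0.59904978 0.02246381 0.098     ] [0.57934215 0.01384492 0.098     ] [0.61872353 0.03115158 0.098     ]
[[ 0.66252001  0.12440264  0.084     ]
 [ 0.63312285 -0.09841573  0.084     ]
 [ 0.49401718 -0.07750929  0.084     ]
 [ 0.53095504  0.14635323  0.084     ]]
[ 0.58015377  0.02370771 -0.15001973] [ 4.   2.6 -0.9 -2.  -0.3 -2.  -2.8  1.5]
block [0.53362766 0.03663821 0.114     ] lever [0.48217832 0.03921231 0.119     ]
fit2v [0.59958974 0.0212174  0.09234119] [ 0.32522039 -0.81499935]
fit2v [0.59925746 0.02198441 0.0958235 ] [-0.37318973  0.06643036]
```

```bash
python3 - <<'E'
from h import *
go([.599,.0222,.089])
E
python3 -m jog '[[0.8,[0,0.1,4],[0,0,0]],[0.8,[0,0,4],[0,0,0]],[0.8,[0,0,4],[0,0,0]],[0.8,[0,0,2],[0,0,0]],[0.8,[0,0,1.1],[0,0,0]],[0.8,[0,0,1],[0,0,0]],[0.8,[0,0,0],[0,0,0]],[0,[0,0,0],[0,0,0]],[0,[0,0,0],[0,0,0]],[0,[0,0,0],[0,0,0]]]'
```

```text
cm [-0.02  0.13 16.1 ] deg [0. 0. 0.]
time: 3.2
tcp_pos: [0.5995, 0.0223, 0.0909]
ee_rot: [3.14, 0.001, 1.99]
wrist_force: [0.8, 0.2, -0.2]
gripper_width: 0.0252
gripper_force: 0.0
```

```bash
python3 - <<'E'
from h import *
import cv2
s=robot.sense();print(s["gripper_width"],s["gripper_force"],s["tcp_pos"],s["ee_rot"]);im=robot.capture("wrist");cv2.imwrite("pics/w2.png",im);cv2.imwrite("pics/w2c.png",cv2.resize(im[100:350,160:480],None,fx=2,fy=2))
E
```

```text
0.025157868254455446 0.0 [0.59952842 0.02227857 0.09090293] [3.13957664e+00 9.64986804e-04 1.98989564e+00]
```

View pics/w2c.png

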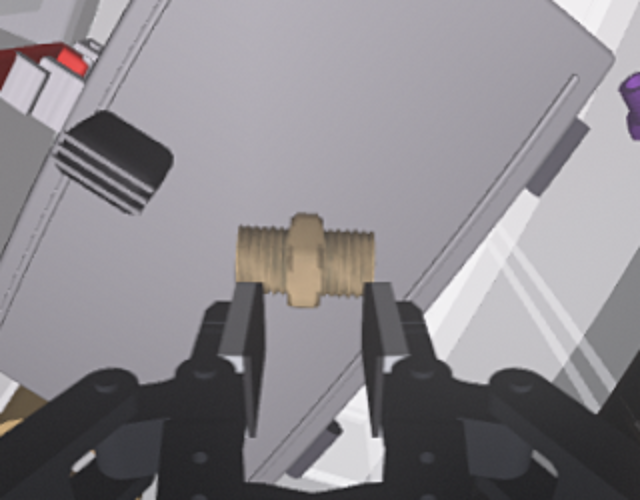

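The crop shows the fitting at (312,230) in full-image pixels, with the half-shut fingers' tips at about (285,243) and (350,243), nearer to the camera. I'll check whether the fingers lie above or beside it.

```bash
python3 - <<'E'
from h import *
P=([.59953,.02228,.0909],[3.13958,.00096,1.9899]);P0=([.59786,.02179,.24997],[-3.140795,-.0004,1.98403])
s=robot.sense();print(s["time"],s["gripper_width"])
for z in(.098,.105):print(onz((313,229),z,P))
# triangulate from 2 wrist views
o,d=ray((316.5,170),P0);o2,d2=ray((313,229),P)
q=np.linalg.lstsq(np.c_[d,-d2],o2-o,rcond=None)[0];print(o+d*q[0],o2+d2*q[1])
# TCP pixel
c=robot.get_calibration("wrist");f=200/np.tan(np.radians(c["fov_y"]/2));T=np.linalg.inv(np.array(c["T_tool_cam"]))
for p in([0,0,0],[0,0,-.01],[0,.02,-.01],[0,0,-.019]):
    v=T[:3,:3]@p+T[:3,3];r=np.hypot(v[0],v[1]);print(p,c["cx"]+f*np.arctan2(r,v[2])*v[0]/r,c["cy"]+f*np.arctan2(r,v[2])*v[1]/r)
E
```

```text
3.25 0.017732162308730908
[0.59843007 0.02322401 0.098     ]
[0.59719977 0.02616666 0.105     ]
[0.59946882 0.02147976 0.09359955] [0.59920381 0.02137337 0.09359769]
[0, 0, 0] 314.0834104081563 226.2482029545033
[0, 0, -0.01] 313.9576088146895 232.9314644665929
[0, 0.02, -0.01] 346.89740370384834 232.8354726531482
[0, 0, -0.019] 313.8340596599572 239.52169562271882
```

```bash
python3 -m jog '[[0.6,[0,0,0],[0,0,0]],[0.6,[0,0,0],[0,0,0]],[0.6,[0,0,0],[0,0,0]],[0.6,[0,0,0],[0,0,0]],[0.6,[0,0,0.1],[0,0,0]],[0.6,[0,0,0.1],[0,0,0]],[0.6,[0,0,0.1],[0,0,0]],[0.6,[0,0,0.1],[0,0,0]],[0.6,[0,0,0.1],[0,0,0]],[0.6,[0,0,0],[0,0,0]]]'
```

```text
time: 4.25
tcp_pos: [0.5987, 0.0223, 0.0842]
ee_rot: [-3.141, -0.0, 1.99]
wrist_force: [0.5, 0.7, -0.4]
gripper_width: 0.0511
gripper_force: 0.0
```

```bash
python3 -m jog '[[0.6,[0,0,0.1],[0,0,0]],[0.6,[0,0,0.1],[0,0,0]],[0.6,[0,0,0],[0,0,0]],[0,[0,0,0],[0,0,0]],[0,[0,0,0],[0,0,0]],[0,[0,0,0],[0,0,0]],[0,[0,0,0],[0,0,0]],[0,[0,0,0],[0,0,0]],[0,[0,0,0],[0,0,0]],[0,[0,0,0],[0,0,0]]]'
```

```text
time: 5.25
tcp_pos: [0.5989, 0.0223, 0.0825]
ee_rot: [3.142, 0.0, 1.99]
wrist_force: [-0.5, 0.1, -0.1]
gripper_width: -0.0002
gripper_force: 0.0
```

```bash
python3 - <<'E'
from h import *
import cv2
s=robot.sense();im=robot.capture("wrist");cv2.imwrite("pics/w3.png",im)
t=robot.capture("top")[130:270,255:455];t=cv2.resize(t,(400,280))
c=robot.capture("scene")[150:290,260:420];c=cv2.resize(c,(400,320))
w=cv2.resize(im[100:350,160:480],(400,312))
o=np.zeros((592,800,3),np.uint8);o[:280,:400]=t;o[:320,400:]=0;o[:320,400:]=c;o[280:,:400]=w;cv2.imwrite("pics/m1.png",o)
E
```

```text
(no output)
```

View pics/m1.png

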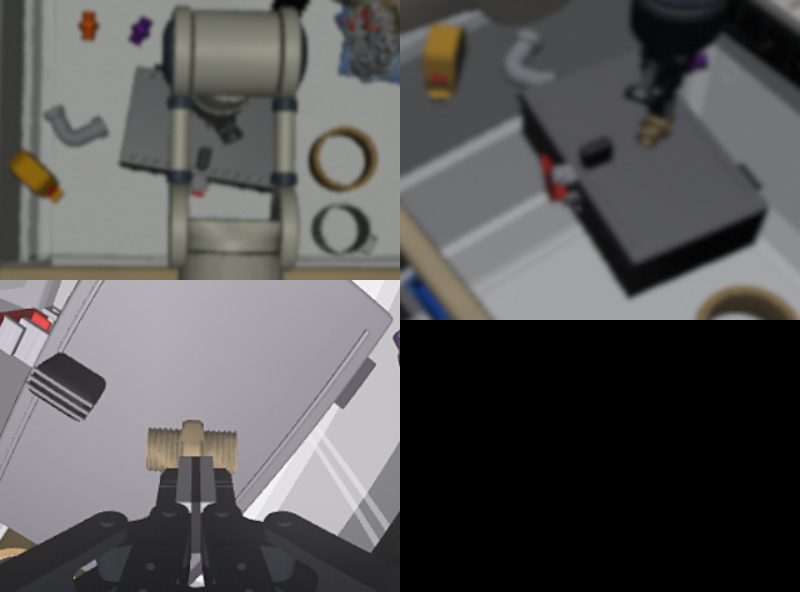

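The montage shows the shut fingers still just above or behind the fitting, at wrist pixel (316,242). The fitting itself has not moved and sits at wrist (314,237). I'll check the heights numerically.

```bash
cat >> h.py <<'E'
def wproj(X,pose):
    c=robot.get_calibration("wrist");f=200/np.tan(np.radians(c["fov_y"]/2));T=np.linalg.inv(np.array(c["T_tool_cam"]))
    p=Ro.from_euler("xyz",pose[1]).inv().apply(np.array(X)-pose[0]);v=T[:3,:3]@p+T[:3,3];r=np.hypot(v[0],v[1])
    return np.array([c["cx"],c["cy"]])+f*np.arctan2(r,v[2])*v[:2]/r
E
python3 - <<'E'
from h import *
s=robot.sense();P=(s["tcp_pos"],s["ee_rot"]);A=Ro.from_euler("xyz",P[1])
print("fit pred",wproj([.5992,.0214,.0936],P),wproj([.599,.0225,.098],P))
for x in(-.011,0,.011,.02):
  for z in(0,-.02):print(x,z,wproj(P[0]+A.apply([x,0,z]),P))
for z in(0,-.01,-.02,-.03):print("scene tcp",z,proj("scene",P[0]+A.apply([0,0,z])))
print("scene fit",proj("scene",[.599,.0225,.098]),"obs 362,206.5")
w1=([.59786,.02179,.24997],[-3.140795,-.0004,1.98403]);w2=([.59953,.02228,.0909],[3.13958,.00096,1.9899])
def res(q):
    X,L,a=q[:3],q[3],q[4];e=np.array([np.cos(a),np.sin(a),0])*L/2;r=[]
    for p,(l,m) in((w1,((297,170),(336,170))),(w2,((278.5,229),(347.5,231))),(P,((278.4,236),(349.6,237.6)))):
        r+=list(wproj(X-e,p)-l)+list(wproj(X+e,p)-m)
    return r
q=least_squares(res,[.599,.022,.095,.041,.42]);print(q.x,np.round(q.fun,1))
q=least_squares(lambda v:res(np.r_[v[:3],.041,v[3]]),[.599,.022,.095,.42]);print(q.x,np.round(q.fun,1))
E
```

```text
fit pred [313.92040414 235.14121555] [314.3045338  236.69835616]
-0.011 0 [314.12414565 241.68679637]
-0.011 -0.02 [313.8748076  256.85104318]
0 0 [314.08276043 226.24610396]
0 -0.02 [313.81895158 240.28822004]
0.011 0 [314.04354714 210.09136406]
0.011 -0.02 [313.76540557 222.79239305]
0.02 0 [314.01351719 196.37225258]
0.02 -0.02 [313.72398711 207.81057189]
scene tcp 0 [361.38815216 208.88790021]
scene tcp -0.01 [361.77571588 206.41230637]
scene tcp -0.02 [362.17015647 203.89278597]
scene tcp -0.03 [362.5716586 201.3281594]
scene fit [361.98648757 204.92586943] obs 362,206.5
[0.59887932 0.02234499 0.09787754 0.042438   0.39505563] [ 0.1 -0.3 -0.5  0.4  0.2  0.5  0.   0.  -0.2 -0.3  0.2 -0.2]
[0.59815632 0.02405767 0.10208199 0.39503184] [ 0.5 -1.1 -0.8 -0.4  0.5  0.6 -0.4  0.1  0.1  0.  -0.1  0.1]
```

```bash
python3 -m jog '[[0.65,[0,0,0],[0,0,0]],[0.65,[0,0,0],[0,0,0]],[0.65,[0,0,0],[0,0,0]],[0.65,[0,0,0],[0,0,0]],[0.65,[0,0,0],[0,0,0]],[0.65,[0,0,0.2],[0,0,0]],[0.65,[0,0,0.2],[0,0,0]],[0.65,[0,0,0.2],[0,0,0]],[0.65,[0,0,0.2],[0,0,0]],[0.65,[0,0,0],[0,0,0]]]'
python3 - <<'E'
from h import *
import cv2
s=robot.sense();print(s["tcp_pos"],s["wrist_force"],s["gripper_width"])
a=robot.capture("scene")[170:240,330:410];w=robot.capture("wrist")
cv2.imwrite("pics/m2.png",np.hstack([cv2.resize(a,(400,350),interpolation=cv2.INTER_CUBIC),cv2.resize(w[150:350,200:428],(400,350))]))
E
```

```text
time: 6.4
tcp_pos: [0.5986, 0.0223, 0.0739]
ee_rot: [-3.141, -0.0, 1.99]
wrist_force: [-0.3, 0.3, 0.0]
gripper_width: 0.0553
gripper_force: 0.0
[0.59856589 0.02226531 0.07388051] [-0.29277612  0.34601173  0.00278809] 0.0552589476424085
```

View pics/m2.png

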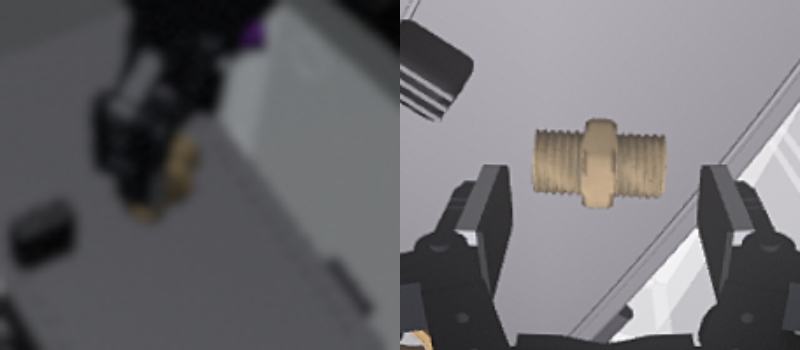

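The scene panel shows the near fingertip at about full (360,211) in front of the fitting. In the wrist panel the tips are at row 244 (columns about 261 and 390), level with the fitting at (314,243).

```bash
python3 - <<'E'
from h import *
s=robot.sense();P=(s["tcp_pos"],s["ee_rot"]);A=Ro.from_euler("xyz",P[1])
for z in(0,-.01,-.02,-.03,-.04):print(z,*[np.round(f,1) for y in(-.032,.032) for x in (-.011,.011) for f in(proj("scene",P[0]+A.apply([x,y,z])),wproj(P[0]+A.apply([x,y,z]),P))])
E
```

```text
0 [359.3 222.5] [265.3 241.2] [350.8 218.6] [263.2 209.9] [371.  203.4] [363.1 241.4] [362.8 199.7] [365.1 210. ]
-0.01 [359.6 220.1] [262.9 248.4] [351.1 216.2] [260.5 215.9] [371.4 200.9] [365.2 248.5] [363.2 197.2] [367.5 216. ]
-0.02 [360.  217.7] [260.3 256.1] [351.4 213.7] [257.6 222.4] [371.9 198.4] [367.6 256.3] [363.6 194.7] [370.2 222.6]
-0.03 [360.4 215.2] [257.5 264.7] [351.8 211.2] [254.3 229.7] [372.4 195.8] [370.2 264.9] [364.  192.1] [373.1 229.9]
-0.04 [360.8 212.7] [254.4 274.1] [352.1 208.7] [250.8 237.8] [372.9 193.2] [372.9 274.3] [364.4 189.5] [376.3 238. ]
```

```bash
python3 -m jog '[[0.65,[0,0,0.2],[0,0,0]],[0.65,[0,0,0.2],[0,0,0]],[0.65,[0,0,0.2],[0,0,0]],[0.65,[0,0,0.2],[0,0,0]],[0.65,[0,0,0.2],[0,0,0]],[0.65,[0,0,0],[0,0,0]],[0,[0,0,0],[0,0,0]],[0,[0,0,0],[0,0,0]],[0,[0,0,0],[0,0,0]],[0,[0,0,0],[0,0,0]]]'
```

```text
time: 7.5
tcp_pos: [0.5989, 0.0222, 0.065]
ee_rot: [3.141, 0.0, 1.99]
wrist_force: [-2.7, 0.3, 4.2]
gripper_width: 0.0377
gripper_force: 59.9
```

```bash
python3 -m jog '[[0.65,[0,0,0],[0,0,0]],[0.65,[0,0,0],[0,0,0]],[0.65,[0,0,0.2],[0,0,0]],[0.65,[0,0,0.2],[0,0,0]],[0.65,[0,0,0.2],[0,0,0]],[0.65,[0,0,0],[0,0,0]],[0.65,[0,0,0.2],[0,0,0]],[0.65,[0,0,0],[0,0,0]],[0.65,[0,0,0],[0,0,0]],[0.65,[0,0,0],[0,0,0]]]'
```

```text
time: 8.5
tcp_pos: [0.5989, 0.0223, 0.0566]
ee_rot: [3.141, 0.0, 1.99]
wrist_force: [-0.5, -0.9, -0.5]
gripper_width: 0.0554
gripper_force: 0.0
```

```bash
python3 -m jog '[[0.65,[0,0,0.2],[0,0,0]],[0.65,[0,0,0.1],[0,0,0]],[0.65,[0,0,0],[0,0,0]],[0.65,[0,0,0],[0,0,0]],[0,[0,0,0],[0,0,0]],[0,[0,0,0],[0,0,0]],[0,[0,0,0],[0,0,0]],[0,[0,0,0],[0,0,0]],[0,[0,0,0],[0,0,0]],[0,[0,0,0],[0,0,0]]]'
```

```text
time: 9.5
tcp_pos: [0.5991, 0.0223, 0.0539]
ee_rot: [3.141, 0.0, 1.99]
wrist_force: [-0.1, -0.3, 2.9]
gripper_width: 0.0392
gripper_force: 60.5
```

```bash
python3 - <<'E'
from h import *
w1=([.59786,.02179,.24997],[-3.140795,-.0004,1.98403])
for z in(-.1,0,.05,.1):print(z,"rail in",onz((172,80),z,w1),"rim",onz((228,45),z,w1),"floor edge",onz((255,90),z,w1))
go([.465,.13,.13])
E
python3 -m jog '[[0,[0,0,-1],[0,0,0]],[0,[0,0,-1.5],[0,0,0]],[0,[0,0,-2],[0,0,0]],[0,[0,0,-2],[0,0,0]],[0,[0,0,-1],[0,0,0]],[0,[0,0,0],[0,0,0]],[0,[0,0,0],[0,0,0]],[0,[0,0,0],[0,0,0]],[0,[0,0,0],[0,0,0]],[0,[0,0,0],[0,0,0]]]'
```

```text
-0.1 rail in [ 0.31056467  0.031458   -0.1       ] rim [ 0.3888883   0.12325363 -0.1       ] floor edge [ 0.4652243   0.06649829 -0.1       ]
0 rail in [0.35900642 0.04355683 0.        ] rim [0.42255513 0.1180362  0.        ] floor edge [0.48449117 0.07198714 0.        ]
0.05 rail in [0.38322729 0.04960624 0.05      ] rim [0.43938855 0.11542748 0.05      ] floor edge [0.4941246  0.07473157 0.05      ]
0.1 rail in [0.40744816 0.05565565 0.1       ] rim [0.45622197 0.11281877 0.1       ] floor edge [0.50375804 0.077476   0.1       ]
cm [15.29 -7.87 -7.62] deg [0. 0. 0.]
time: 10.5
tcp_pos: [0.5985, 0.0223, 0.1275]
ee_rot: [-3.14, -0.001, 1.99]
wrist_force: [-0.3, -0.1, -0.6]
gripper_width: 0.0397
gripper_force: 60.4
```

```bash
python3 - <<'E'
from h import *
go([.468,.135,-.028])
w1=([.59786,.02179,.24997],[-3.140795,-.0004,1.98403])
for z in(-.1,0,.05,.1):print(z,(proj("top",onz((172,80),z,w1))-[255,130])*4)
E
python3 -m jog '[[0,[3,-1.5,0],[0,0,0]],[0,[3,-1.5,0],[0,0,0]],[0,[3,-1.5,0],[0,0,0]],[0,[3,-1.5,0],[0,0,0]],[0,[2,-1,0],[0,0,0]],[0,[1.6,-0.5,0],[0,0,0]],[0,[0,0,2],[0,0,0]],[0,[0,0,2],[0,0,0]],[0,[0,0,2],[0,0,0]],[0,[0,0,0],[0,0,0]]]'
```

```text
cm [15.59 -7.31 15.57] deg [0. 0. 0.]
-0.1 [391.21175435 620.62329951]
0 [381.60970395 563.39573933]
0.05 [376.26878258 531.56421524]
0.1 [370.51186098 497.25335835]
time: 11.5
tcp_pos: [0.465, 0.1339, 0.0651]
ee_rot: [-3.136, -0.001, 1.99]
wrist_force: [-0.8, -0.1, -1.4]
gripper_width: 0.0393
gripper_force: 60.5
```

```bash
python3 -m jog '[[0,[0,0.2,1.5],[0,0,0]],[0,[0,0.2,1.5],[0,0,0]],[0,[0,0,1.5],[0,0,0]],[0,[0,0,1.5],[0,0,0]],[0,[0,0,1],[0,0,0]],[0,[0,0,0.7],[0,0,0]],[0,[0,0,0.5],[0,0,0]],[0,[0,0,0.3],[0,0,0]],[0,[0,0,0],[0,0,0]],[0,[0,0,0],[0,0,0]]]'
```

```text
time: 12.5
tcp_pos: [0.4709, 0.136, -0.016]
ee_rot: [3.141, 0.0, 1.99]
wrist_force: [0.7, 0.4, -0.4]
gripper_width: 0.0393
gripper_force: 60.5
```

```bash
python3 -m jog '[[0,[0,0,0.3],[0,0,0]],[0,[0,0,0.2],[0,0,0]],[0,[0,0,0.2],[0,0,0]],[0,[0,0,0.2],[0,0,0]],[0,[0,0,0.1],[0,0,0]],[0,[0,0,0.1],[0,0,0]],[0,[0,0,0.1],[0,0,0]],[0,[0,0,0.1],[0,0,0]],[0,[0,0,0],[0,0,0]],[0,[0,0,0],[0,0,0]]]'
```

```text
time: 13.5
tcp_pos: [0.4706, 0.1359, -0.0295]
ee_rot: [3.142, 0.0, 1.99]
wrist_force: [0.8, 0.0, -1.0]
gripper_width: 0.0393
gripper_force: 60.5
```

```bash
python3 -m jog '[[0,[0,0,0.1],[0,0,0]],[0,[0,0,0.05],[0,0,0]],[0,[0,0,0.05],[0,0,0]],[0,[0,0,0.05],[0,0,0]],[0,[0,0,0],[0,0,0]],[0,[0,0,0],[0,0,0]],[0,[0,0,0],[0,0,0]],[0,[0,0,0],[0,0,0]],[0,[0,0,0],[0,0,0]],[0,[0,0,0],[0,0,0]]]'
```

```text
time: 14.5
tcp_pos: [0.4708, 0.136, -0.0302]
ee_rot: [3.141, 0.0, 1.99]
wrist_force: [-4.6, -1.3, 10.6]
gripper_width: 0.0393
gripper_force: 61.8
```

```bash
python3 -m jog '[[0.65,[0,0,0],[0,0,0]],[0.65,[0,0,0],[0,0,0]],[0.65,[0,0,0],[0,0,0]],[0.65,[0,0,-2],[0,0,0]],[0.65,[0,0,-4],[0,0,0]],[0.65,[0,0,-4],[0,0,0]],[0.65,[0,0,-4],[0,0,0]],[0.65,[0,0,-4],[0,0,0]],[0.65,[0,0,-4],[0,0,0]],[0.65,[0,0,0],[0,0,0]]]'
python3 - <<'E'
from h import *
go([.478,.039,.19],[np.pi,0,-.158])
im=robot.capture("wrist");import cv2;cv2.imwrite("pics/w4.png",im)
s=robot.sense();P=(s["tcp_pos"],s["ee_rot"]);print(P,wproj([.4708,.136,.014],P),wproj([.4708+.018,.136+.008,.014],P))
h=cv2.cvtColor(im,cv2.COLOR_BGR2HSV)
for n,lo,hi in(("brass",(12,60,60),(24,170,230)),("red",(0,170,80),(5,255,255))):
    k,l,st,c=cv2.connectedComponentsWithStats(cv2.inRange(h,lo,hi))
    print(n,[(st[i].tolist(),np.round(c[i],1).tolist()) for i in range(1,k) if st[i,4]>60])
E
```

```text
time: 15.5
tcp_pos: [0.4729, 0.1364, 0.1948]
ee_rot: [3.131, 0.002, 1.99]
wrist_force: [-0.4, 1.2, -0.1]
gripper_width: 0.0556
gripper_force: 0.0
cm [-9.11 -3.5   0.47] deg [  0.49  -0.57 123.05]
(array([0.47203448, 0.1362541 , 0.19145969]), array([3.13526208e+00, 1.31688320e-03, 1.98972203e+00])) [313.26642421 164.60386267] [329.93709903 164.62076951]
brass [([353, 52, 83, 47, 2172], [397.7, 75.9]), ([616, 149, 24, 39, 162], [629.9, 172.3]), ([310, 159, 8, 15, 93], [313.4, 166.5]), ([257, 331, 13, 17, 78], [262.2, 339.6]), ([554, 337, 60, 52, 1301], [582.4, 363.5]), ([85, 358, 10, 13, 73], [88.7, 363.7])]
red []
```

```bash
python3 -m jog '[[0.5,[-3.1,-1.2,0],[0,0,0]],[0.5,[-3,-1.2,0],[0,0,0]],[0.5,[-3,-1.1,0.1],[0,0,0]],[0.5,[0,0,0],[0,0,8.2]],[0.5,[0,0,0],[0,0,8.2]],[0.5,[0,0,0],[0,0,8.2]],[0.5,[0,0,0],[0,0,8.2]],[0.5,[0,0,0],[0,0,8.2]],[0.5,[0,0,0],[0,0,8.2]],[0.5,[0,0,0],[0,0,8.2]]]'
python3 -m jog '[[0.5,[0,0,0],[0,0,8.2]],[0.5,[0,0,0],[0,0,8.2]],[0.5,[0,0,0],[0,0,8.2]],[0.5,[0,0,0],[0,0,8.2]],[0.5,[0,0,0],[0,0,8.2]],[0.5,[0,0,0],[0,0,8.2]],[0.5,[0,0,0],[0,0,8.2]],[0.5,[0,0,0],[0,0,8.2]],[0.5,[0,0,0],[0,0,0]],[0.5,[0,0,0],[0,0,0]]]'
python3 - <<'E'
from h import *
import cv2
s=robot.sense();P=(s["tcp_pos"],s["ee_rot"]);im=robot.capture("wrist");cv2.imwrite("pics/w5.png",im)
print(P,s["joints"])
c=np.array([.579,.022]);R=Ro.from_euler("z",-.158)
for n,q in(("lvtop",(-.0925,0,.119)),("blk",(-.046,0,.114)),("cornFL",(-.07,.115,.084)),("cornFR",(-.07,-.115,.084))):
    print(n,wproj(R.apply(q)+[*c,0],P))
h=cv2.cvtColor(im,cv2.COLOR_BGR2HSV)
m=cv2.inRange(h,(0,150,60),(6,255,255))|cv2.inRange(h,(174,150,60),(180,255,255))
k,l,st,cc=cv2.connectedComponentsWithStats(m)
print([(st[i].tolist(),np.round(cc[i],1).tolist()) for i in range(1,k) if st[i,4]>40])
cv2.imwrite("pics/w5c.png",cv2.resize(im[60:260,170:470],None,fx=2.6,fy=2.6))
E
```

```text
time: 16.55
tcp_pos: [0.4749, 0.0385, 0.1848]
ee_rot: [-3.139, 0.002, 0.982]
wrist_force: [0.9, -0.6, -0.0]
gripper_width: 0.0428
gripper_force: 0.0
time: 17.55
tcp_pos: [0.4752, 0.0386, 0.1856]
ee_rot: [3.141, 0.002, -0.153]
wrist_force: [-0.2, 0.4, 0.3]
gripper_width: 0.0432
gripper_force: 0.0
(array([0.47516788, 0.0385504 , 0.18563345]), array([ 3.14126954e+00,  2.04443782e-03, -1.53211055e-01])) [ 9.56290490e-03 -2.40508373e-01  1.55994263e+00  1.28824718e-05
  1.82422818e+00  1.73357317e+00]
lvtop [316.65516844 181.42049624]
blk [316.95477233 124.59134079]
cornFL [197.54620297 149.30531743]
cornFR [435.61945359 150.50413743]
[([145, 179, 10, 12, 78], [150.0, 184.8]), ([308, 184, 18, 5, 44], [317.1, 185.7]), ([10, 221, 21, 33, 226], [18.7, 238.8])]
```

View pics/w5c.png

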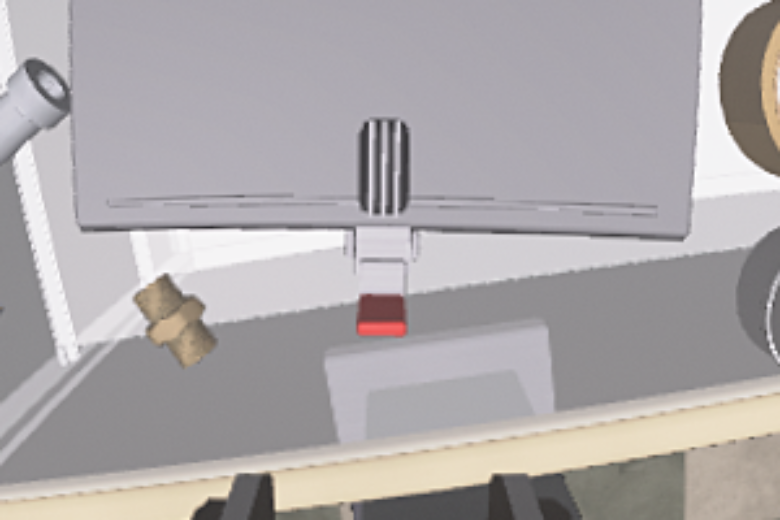

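The crop shows the lever top at full (317,186), the block at (317.5,124), and the lid's front corners at (201,148) and (435,151), all within about 4 px of the prediction. The fitting stands at (237,183), on its side on the bench.

```bash
python3 - <<'E'
from h import *
s=robot.sense();P=(s["tcp_pos"],s["ee_rot"])
L=onz((317,186),.119,P);print(L,onz((317.5,124),.114,P))
for p in((201,148),(434.6,151.5)):print(onz(p,.084,P))
go([L[0]-.004,L[1],.062],[np.pi,0,-.157])
E
```

```text
[0.48374042 0.0368572  0.119     ] [0.53408874 0.02868243 0.114     ]
[0.52868455 0.14278106 0.084     ]
[ 0.4909506  -0.07956776  0.084     ]
cm [ 0.49  0.09 12.39] deg [0.02 0.09 0.19]
```

```bash
python3 -m jog '[[0.5,[0.5,0.1,3],[0,0,-0.5]],[0.5,[0,0,3],[0,0,0]],[0.5,[0,0,2.5],[0,0,0]],[0.5,[0,0,2],[0,0,0]],[0.5,[0,0,1.2],[0,0,0]],[0.5,[0,0,0.7],[0,0,0]],[0.5,[0,0,0],[0,0,0]],[0,[0,0,0],[0,0,0]],[0,[0,0,0],[0,0,0]],[0,[0,0,0],[0,0,0]]]'
python3 -m jog '[[0,[0,0,0],[0,0,0]],[0,[0,0,0],[0,0,0]],[0,[0,0,0],[0,0,0]],[0,[0,0,0],[0,0,0]],[0,[0,0,0],[0,0,0]],[0,[0,0,0],[0,0,0]],[0,[0,0,0],[0,0,0]],[0,[0,0,0],[0,0,0]],[0,[0,0,0],[0,0,0]],[0,[0,0,0],[0,0,0]]]'
```

```text
time: 18.6
tcp_pos: [0.4812, 0.0374, 0.0646]
ee_rot: [-3.14, -0.002, -0.148]
wrist_force: [-0.9, 3.1, 4.5]
gripper_width: 0.0131
gripper_force: 58.5
time: 19.6
tcp_pos: [0.4811, 0.0374, 0.0645]
ee_rot: [-3.14, -0.002, -0.148]
wrist_force: [-1.3, 3.9, 6.6]
gripper_width: 0.0136
gripper_force: 58.7
```

```bash
python3 -m jog '[[0,[-0.08,0,0.14],[0,4,0]],[0,[-0.08,0,0.14],[0,4,0]],[0,[-0.08,0,0.14],[0,4,0]],[0,[-0.08,0,0.14],[0,4,0]],[0,[-0.08,0,0.14],[0,4,0]],[0,[-0.08,0,0.14],[0,4,0]],[0,[-0.08,0,0.14],[0,4,0]],[0,[-0.08,0,0.14],[0,4,0]],[0,[-0.08,0,0.14],[0,4,0]],[0,[-0.08,0,0.14],[0,4,0]]]'
```

```text
time: 20.6
tcp_pos: [0.5051, 0.0358, 0.0487]
ee_rot: [3.102, -0.68, -0.141]
wrist_force: [-42.1, -58.4, 33.8]
gripper_width: 0.013
gripper_force: 60.3
```

```bash
python3 - <<'E'
from h import *
import cv2
s=robot.sense();print({k:np.round(v,3).tolist() for k,v in s.items()})
im=robot.capture("scene");cv2.imwrite("pics/s6.png",im);cv2.imwrite("pics/w6.png",robot.capture("wrist"))
a=cv2.imread("pics/scene0.png")
for q in(a,im):
    h=cv2.cvtColor(q,cv2.COLOR_BGR2HSV);m=cv2.inRange(h,(0,140,50),(6,255,255))|cv2.inRange(h,(174,140,50),(180,255,255));m[:190]=0;m[260:]=0;m[:,:300]=0;m[:,350:]=0
    ys,xs=np.nonzero(m);print(len(xs),xs.min(),xs.max(),ys.min(),ys.max(),xs.mean(),ys.mean())
c=np.array([.579,.021,0]);R=Ro.from_euler("z",-.165)
for t in(0,.2,.4,.7,1.,1.6):
    out=[]
    for r in(0.02,.067):
        v=np.array([-.0125*np.cos(t)-r*np.sin(t),0,r*np.cos(t)-.0125*np.sin(t)])+[-.08,0,.052];out.append(proj("scene",R.apply(v)+c).round(1))
    print(t,out)
s=robot.sense();print(s["time"],s["tcp_pos"],s["wrist_force"])
E
```

```text
{'time': 20.6, 'joints': [0.18, -0.857, 2.359, -0.282, 1.013, 1.978], 'joint_vel': [0.297, -0.0, 0.336, -0.767, -0.818, 0.631], 'effort': [24.708, -9.303, -32.851, 15.903, -11.736, -0.616], 'tcp_pos': [0.505, 0.036, 0.049], 'ee_rot': [3.102, -0.68, -0.141], 'wrist_force': [-42.131, -58.353, 33.793], 'wrist_torque': [-8.573, 2.567, -6.834], 'gripper_force': 60.27, 'gripper_width': 0.013}
55 317 326 217 236 320.6 227.36363636363637
35 318 325 232 237 321.6857142857143 234.54285714285714
0 [array([319.9, 230.6]), array([320.1, 219.1])]
0.2 [array([318.5, 231.9]), array([314.7, 222.3])]
0.4 [array([317.3, 233.2]), array([309.8, 225.9])]
0.7 [array([316.1, 235.2]), array([303.8, 231.8])]
1.0 [array([315.6, 236.9]), array([299.8, 237.8])]
1.6 [array([317.2, 239.2]), array([299.1, 247.3])]
20.7 [0.50490586 0.03515646 0.04630827] [-29.28704736 -42.78846188  22.51151494]
```

```bash
python3 -m jog '[[0.5,[0,0,0],[0,0,0]],[0.5,[0,0,0],[0,0,0]],[0.5,[0,0,0],[0,0,0]],[0.5,[0,0,0],[0,-2,0]],[0.5,[0,0,0],[0,-4,0]],[0.5,[0,0,0],[0,-4,0]],[0.5,[0,0,0],[0,-4,0]],[0.5,[0,0,0],[0,-4,0]],[0.5,[0,0,0],[0,-4,0]],[0.5,[0,0,0],[0,0,0]]]'
python3 - <<'E'
from h import *
import cv2
s=robot.sense();print({k:np.round(v,3).tolist() for k,v in s.items()})
im=robot.capture("scene");cv2.imwrite("pics/s7.png",im)
h=cv2.cvtColor(im,cv2.COLOR_BGR2HSV);m=cv2.inRange(h,(0,140,50),(6,255,255))|cv2.inRange(h,(174,140,50),(180,255,255));m[:190]=0;m[270:]=0;m[:,:280]=0;m[:,350:]=0
ys,xs=np.nonzero(m);print(len(xs),xs.min(),xs.max(),ys.min(),ys.max(),xs.mean(),ys.mean())
go([.481,.0374,.09],[np.pi,0,-.157])
E
```

```text
time: 21.7
tcp_pos: [0.507, 0.0455, 0.0446]
ee_rot: [3.132, -0.295, -0.153]
wrist_force: [-1.6, 0.6, 3.4]
gripper_width: 0.0425
gripper_force: 1.3
{'time': 21.7, 'joints': [0.079, -0.436, 1.991, -0.079, 1.301, 1.814], 'joint_vel': [0.013, -0.06, 0.067, -0.018, -0.05, 0.022], 'effort': [-0.692, -22.015, -42.982, -0.384, -1.212, -0.226], 'tcp_pos': [0.507, 0.045, 0.045], 'ee_rot': [3.132, -0.295, -0.153], 'wrist_force': [-1.57, 0.576, 3.41], 'wrist_torque': [-0.031, 0.218, -0.024], 'gripper_force': 1.346, 'gripper_width': 0.043}
60 302 324 233 237 313.93333333333334 234.98333333333332
cm [-0.96  1.21 -5.08] deg [  0.54 -17.     0.16]
```

```bash
python3 -m jog '[[0.5,[0,0.2,-1],[0,0,0]],[0.5,[0,0.3,-2],[0,0,0]],[0.5,[0,0.3,-3],[0,0,0]],[0.5,[0,0,-3],[0,0,0]],[0.5,[0,0,-2],[0,-3,0]],[0.5,[0,0,0],[0,-4,0]],[0.5,[0,0,0],[0,-5,0]],[0.5,[0,0,0],[0,-5,0]],[0,[0,0,0],[0,0,0]],[0,[0,0,0],[0,0,0]]]'
cat > lev.py <<'E'
from h import *
import cv2
s=robot.sense();print({k:np.round(s[k],3).tolist() for k in("time","joints","tcp_pos","ee_rot","wrist_force")})
im=robot.capture("scene");w=robot.capture("wrist");cv2.imwrite("pics/s%.0f.png"%(s["time"]*100),im);cv2.imwrite("pics/w%.0f.png"%(s["time"]*100),w)
red=lambda q:cv2.inRange(cv2.cvtColor(q,cv2.COLOR_BGR2HSV),(0,140,50),(6,255,255))|cv2.inRange(cv2.cvtColor(q,cv2.COLOR_BGR2HSV),(174,140,50),(180,255,255))
m=red(im);m[:190]=0;m[270:]=0;m[:,:280]=0;m[:,350:]=0
ys,xs=np.nonzero(m);print("scene red",len(xs),xs.min(),xs.max(),ys.min(),ys.max())
k,l,st,cc=cv2.connectedComponentsWithStats(red(w));print("wrist red",[st[i].tolist() for i in range(1,k) if st[i,4]>30])
E
python3 lev.py
```

```text
time: 22.75
tcp_pos: [0.4726, 0.0435, 0.1491]
ee_rot: [3.132, -0.001, -0.155]
wrist_force: [0.1, 0.4, 0.3]
gripper_width: 0.0143
gripper_force: 0.0
{'time': 22.75, 'joints': [0.028, -0.251, 1.634, -0.01, 1.76, 1.752], 'tcp_pos': [0.473, 0.043, 0.149], 'ee_rot': [3.132, -0.001, -0.155], 'wrist_force': [0.14, 0.437, 0.269]}
scene red 61 302 324 232 237
wrist red [[312, 172, 17, 16, 268], [132, 186, 11, 13, 99], [312, 199, 18, 32, 562], [0, 236, 18, 28, 154]]
```

```bash
python3 -m jog '[[0,[-0.8,0,2],[0,0,0]],[0,[-0.8,0,2.5],[0,0,0]],[0,[0,0,2.5],[0,0,0]],[0,[0,0,1.5],[0,0,0]],[0,[0,0,1.5],[0,0,0]],[0,[0,0,1],[0,0,0]],[0,[0,0,1],[0,0,0]],[0,[0,0,1],[0,0,0]],[0,[0,0,0],[0,0,0]],[0,[0,0,0],[0,0,0]]]'; python3 lev.py
```

```text
time: 23.85
tcp_pos: [0.4567, 0.0448, 0.0188]
ee_rot: [3.132, 0.001, -0.155]
wrist_force: [0.2, 0.4, 0.6]
gripper_width: 0.0001
gripper_force: 0.0
{'time': 23.85, 'joints': [0.031, -0.257, 1.87, -0.009, 1.532, 1.757], 'tcp_pos': [0.457, 0.045, 0.019], 'ee_rot': [3.132, 0.001, -0.155], 'wrist_force': [0.181, 0.435, 0.594]}
scene red 76 300 323 237 247
wrist red [[309, 211, 28, 18, 495], [52, 214, 14, 21, 205]]
```

```bash
python3 -m jog '[[0,[0,0,-4],[0,0,0]],[0,[0,0,-4],[0,0,0]],[0.5,[0,0,-4],[0,0,0]],[0.5,[0,0,-2],[0,0,0.5]],[0.5,[2.5,0,0],[0,0,0]],[0.5,[2.5,0,0],[0,0,0]],[0.5,[2.5,0,0],[0,0,0]],[0.5,[0,0,0],[0,0,0]],[0.5,[0,0,0],[0,0,0]],[0.5,[0,0,0],[0,0,0]]]'; python3 lev.py
python3 - <<'E'
from h import *
go([.534,.0287,.058],[np.pi,0,-.165])
f=np.radians(np.arange(0,101,5));x=-11.6*np.cos(f)+2.8*np.sin(f);z=11.6*np.sin(f)+2.8*np.cos(f)
print(np.c_[np.diff(x),-np.diff(z)].round(2).tolist())
E
```

```text
time: 24.95
tcp_pos: [0.5309, 0.0338, 0.1596]
ee_rot: [3.132, 0.0, -0.164]
wrist_force: [-0.8, -0.6, -0.3]
gripper_width: 0.043
gripper_force: 0.0
{'time': 24.95, 'joints': [0.006, -0.094, 1.475, -0.009, 1.762, 1.739], 'tcp_pos': [0.531, 0.034, 0.16], 'ee_rot': [3.132, 0.0, -0.164], 'wrist_force': [-0.848, -0.583, -0.283]}
scene red 99 300 324 235 247
wrist red [[146, 231, 10, 12, 80], [313, 232, 14, 6, 83], [313, 248, 14, 17, 224], [11, 260, 21, 31, 171]]
cm [ 0.4   0.36 10.18] deg [ 0.52 -0.01  0.06]
[[0.29, -1.0], [0.37, -0.97], [0.46, -0.94], [0.54, -0.89], [0.61, -0.84], [0.68, -0.78], [0.75, -0.72], [0.81, -0.65], [0.86, -0.58], [0.91, -0.5], [0.95, -0.42], [0.98, -0.34], [1.01, -0.25], [1.03, -0.16], [1.04, -0.07], [1.04, 0.02], [1.04, 0.11], [1.02, 0.2], [1.0, 0.29], [0.97, 0.37]]
```

```bash
python3 -m jog '[[0.5,[0.4,0.4,3],[0.5,0,0]],[0.5,[0,0,3],[0,0,0]],[0.5,[0,0,2],[0,0,0]],[0.5,[0,0,1.2],[0,0,0]],[0.5,[0,0,0.7],[0,0,0]],[0.5,[0,0,0.2],[0,0,0]],[0,[0,0,0],[0,0,0]],[0,[0,0,0],[0,0,0]],[0,[0,0,0],[0,0,0]],[0,[0,0,0],[0,0,0]]]'
```

```text
time: 26.05
tcp_pos: [0.535, 0.0284, 0.0598]
ee_rot: [3.141, -0.001, -0.165]
wrist_force: [-2.5, -1.0, 6.8]
gripper_width: 0.0145
gripper_force: 62.4
```

```bash
python3 -m jog '[[0,[0.29,0,-1.0],[0,0,0]],[0,[0.37,0,-0.97],[0,0,0]],[0,[0.46,0,-0.94],[0,0,0]],[0,[0.54,0,-0.89],[0,0,0]],[0,[0.61,0,-0.84],[0,0,0]],[0,[0.68,0,-0.78],[0,0,0]],[0,[0.75,0,-0.72],[0,0,0]],[0,[0.81,0,-0.65],[0,0,0]],[0,[0,0,0],[0,0,0]],[0,[0,0,0],[0,0,0]]]'; python3 lev.py
```

```text
time: 27.05
tcp_pos: [0.5785, 0.021, 0.123]
ee_rot: [3.14, 0.005, -0.165]
wrist_force: [5.6, -3.6, -14.7]
gripper_width: 0.0143
gripper_force: 59.7
{'time': 27.05, 'joints': [-0.022, 0.036, 1.412, -0.001, 1.698, 1.714], 'tcp_pos': [0.579, 0.021, 0.123], 'ee_rot': [3.14, 0.005, -0.165], 'wrist_force': [5.643, -3.571, -14.74]}
scene red 99 300 324 235 247
wrist red [[13, 304, 15, 17, 69]]
```

```bash
python3 -m jog '[[0,[0.86,0,-0.58],[0,0,0]],[0,[0.91,0,-0.5],[0,0,0]],[0,[0.95,0,-0.42],[0,0,0]],[0,[0.98,0,-0.34],[0,0,0]],[0,[1.01,0,-0.25],[0,0,0]],[0,[1.03,0,-0.16],[0,0,0]],[0,[1.04,0,-0.07],[0,0,0]],[0,[1.04,0,0.02],[0,0,0]],[0,[0,0,0],[0,0,0]],[0,[0,0,0],[0,0,0]]]'
```

```text
time: 28.15
tcp_pos: [0.6547, 0.0081, 0.1467]
ee_rot: [3.139, 0.006, -0.165]
wrist_force: [-3.3, -5.5, -14.4]
gripper_width: 0.0127
gripper_force: 58.4
```

```bash
python3 -m jog '[[0,[1.04,0,0.11],[0,0,0]],[0,[1.02,0,0.2],[0,0,0]],[0,[1.0,0,0.29],[0,0,0]],[0,[0.97,0,0.37],[0,0,0]],[0,[0.6,0,0.3],[0,0,0]],[0,[0,0,0],[0,0,0]],[0,[0,0,0],[0,0,0]],[0,[0,0,0],[0,0,0]],[0,[0,0,0],[0,0,0]],[0,[0,0,0],[0,0,0]]]'
```

```text
time: 29.15
tcp_pos: [0.7017, 0.0012, 0.1368]
ee_rot: [3.141, 0.0, -0.164]
wrist_force: [-0.3, 0.7, -0.2]
gripper_width: 0.0001
gripper_force: 0.1
```

```bash
python3 - <<'E'
from h import *
import cv2
im=robot.capture("scene");cv2.imwrite("pics/s9.png",im);a=cv2.imread("pics/scene0.png")
c=np.array([.579,.021,0]);R=Ro.from_euler("z",-.165)
for q in((-.05,.06,.084),(-.05,-.06,.084),(-.02,.08,.084),(-.02,-.08,.084),(.02,.05,.03)):
    p=proj("scene",R.apply(q)+c).round().astype(int);print(q,p,a[p[1],p[0]],im[p[1],p[0]])
E
```

```text
(-0.05, 0.06, 0.084) [325 202] [93 89 88] [86 79 77]
(-0.05, -0.06, 0.084) [349 241] [96 91 91] [83 77 74]
(-0.02, 0.08, 0.084) [332 192] [92 87 87] [9 7 8]
(-0.02, -0.08, 0.084) [365 243] [95 90 90] [85 79 75]
(0.02, 0.05, 0.03) [351 208] [92 87 87] [18 17 16]
```

```bash
python3 -m jog '[[0,[0,0,-2],[0,0,0]],[0,[0,0,-3],[0,0,0]],[0,[0,0,-3],[0,0,0]],[0,[0,0,-3],[0,0,0]],[0,[-3,0,0],[0,0,0]],[0,[-4,0,0],[0,0,0]],[0,[-4,0,0],[0,0,0]],[0,[-4,0,0],[0,0,0]],[0,[-4,0,0],[0,0,0]],[0,[-3,0,0],[0,0,0]]]'
python3 - <<'E'
from h import *
import cv2
s=robot.sense();print(s["tcp_pos"],s["ee_rot"],s["time"],s["wrist_force"])
im=robot.capture("scene");w=robot.capture("wrist");t=robot.capture("top");cv2.imwrite("pics/w10.png",w);cv2.imwrite("pics/s10.png",im)
o=np.zeros((600,800,3),np.uint8);o[:300,:480]=cv2.resize(w[0:250,120:520],(480,300));o[300:,:480]=cv2.resize(w[100:350,120:520],(480,300))
o[:280,480:]=cv2.resize(im[150:290,260:420],(320,280));o[300:580,480:]=cv2.resize(t[130:270,285:445],(320,280));cv2.imwrite("pics/m10.png",o)
E
```

```text
time: 30.2
tcp_pos: [0.4827, 0.0374, 0.247]
ee_rot: [3.141, -0.0, -0.164]
wrist_force: [0.9, 0.5, 0.0]
gripper_width: -0.0
gripper_force: 0.0
[0.48270523 0.03741402 0.24695847] [ 3.14126460e+00 -1.49636334e-04 -1.64008481e-01] 30.2 [0.86753021 0.54529723 0.03258111]
```

View pics/m10.png

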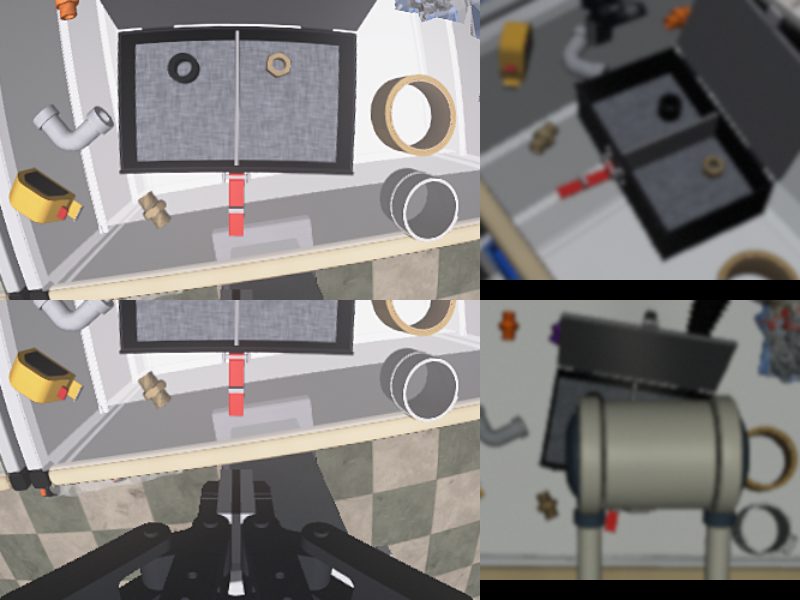

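The montage shows the lid open on its stop and the lever down. The nut is in the right (-y) compartment at wrist (352,54), the bush is on the left at (273,57), and the fitting is on the bench at (248,174).

```bash
python3 - <<'E'
from h import *
P=([.482705,.037414,.246958],[3.1412646,-.00015,-.164])
g=lambda u,v:(120+u/1.2,v/1.2)
print("fit",onz(g(154,209),.014,P),onz(g(146,195),.014,P),onz(g(162,223),.014,P))
nut=onz(g(278,65),.03,P);c=np.array([.579,.021]);R=Ro.from_euler("z",-.165)
print("nut",nut,R.inv().apply(nut-[*c,0]))
W=np.array([onz(g(*p),.075,P)[:2] for p in((120,31),(355,33),(352,172),(121,172))])
print("case",W,W.mean(0));t=R.apply([-.022,-.058,0])[:2]+c;print("target",t)
go([.4708,.136,.17],[np.pi,0,1.975])
E
```

```text
fit [0.47545728 0.13499685 0.014     ] [0.49347562 0.14074125 0.014     ] [0.45722531 0.12927851 0.014     ]
nut [ 0.61129189 -0.02867424  0.03      ] [ 0.04001242 -0.04369556  0.03      ]
case [[ 0.66880524  0.11862856]
 [ 0.63066808 -0.10266396]
 [ 0.4942523  -0.08057907]
 [ 0.53125088  0.14376327]] [0.58124412 0.0197872 ]
target [ 0.54777216 -0.03259871]
cm [-2.93 -9.52  7.77] deg [ 1.3000e-01 -7.0000e-02 -1.2253e+02]
```

```bash
python3 -m jog '[[0.65,[-1,-3.2,2.5],[0,0,0]],[0.65,[-1,-3.2,2.5],[0,0,0]],[0.65,[-0.8,-3.1,2.5],[0,0,0]],[0.65,[0,0,0],[0,0,-8.2]],[0.65,[0,0,0],[0,0,-8.2]],[0.65,[0,0,0],[0,0,-8.2]],[0.65,[0,0,0],[0,0,-8.2]],[0.65,[0,0,0],[0,0,-8.2]],[0.65,[0,0,0],[0,0,-8.2]],[0.65,[0,0,0],[0,0,-8.2]]]'
python3 -m jog '[[0.65,[0,0,0],[0,0,-8.2]],[0.65,[0,0,0],[0,0,-8.2]],[0.65,[0,0,0],[0,0,-8.2]],[0.65,[0,0,0],[0,0,-8.2]],[0.65,[0,0,0],[0,0,-8.2]],[0.65,[0,0,0],[0,0,-8.2]],[0.65,[0,0,0],[0,0,-8.2]],[0.65,[0,0,0],[0,0,-8.2]],[0.65,[0,0,0],[0,0,0]],[0.65,[0,0,0],[0,0,0]]]'
python3 - <<'E'
from h import *
import cv2
s=robot.sense();P=(s["tcp_pos"],s["ee_rot"]);print(P,s["joints"][5],s["gripper_width"]);im=robot.capture("wrist");cv2.imwrite("pics/w11.png",im)
p=wproj([.472,.136,.014],P);print("pred",p)
x,y=p.astype(int);q=cv2.cvtColor(im,cv2.COLOR_BGR2HSV)[y-35:y+35,x-40:x+40]
m=cv2.morphologyEx(cv2.inRange(q,(10,60,50),(25,200,255)),cv2.MORPH_CLOSE,np.ones((5,5)))
k,l,st,cc=cv2.connectedComponentsWithStats(m);i=1+st[1:,4].argmax()
pts=np.argwhere(l==i)[:,::-1]+[x-40,y-35];r=cv2.minAreaRect(pts.astype(np.float32));print(st[i],r)
print("world",onz(r[0],.014,P))
go([.472,.136,-.029],[np.pi,0,1.97])
E
```

```text
time: 31.35
tcp_pos: [0.4737, 0.1353, 0.1709]
ee_rot: [-3.141, 0.001, 0.843]
wrist_force: [0.1, -0.2, -0.2]
gripper_width: 0.0554
gripper_force: 0.0
time: 32.35
tcp_pos: [0.4732, 0.1353, 0.1711]
ee_rot: [-3.14, -0.0, 1.978]
wrist_force: [0.2, -0.0, -0.4]
gripper_width: 0.0553
gripper_force: 0.0
(array([0.47323759, 0.13531226, 0.17109115]), array([-3.14010063e+00, -2.57362820e-05,  1.97847698e+00])) -0.1981683625046618 0.055324047907444655
pred [314.61263414 168.02239861]
[ 23  29  22  19 175] ((307.5, 171.0), (18.0, 21.0), 90.0)
world [0.46604234 0.12969381 0.014     ]
cm [ 0.11 -0.04 20.01] deg [-0.08  0.    0.51]
```

```bash
python3 - <<'E'
from h import *
import cv2
im=cv2.imread("pics/w11.png");s=robot.sense();P=(s["tcp_pos"],s["ee_rot"])
q=cv2.cvtColor(im,cv2.COLOR_BGR2HSV)[135:205,270:360]
m=cv2.inRange(q,(8,45,30),(28,255,255));m=cv2.morphologyEx(m,cv2.MORPH_OPEN,np.ones((2,2)))
for r in m[::3,::2]:print("".join("#" if v else "." for v in r))
pts=(np.argwhere(m>0)[:,::-1]+[270,135]).astype(np.float32);r=cv2.minAreaRect(pts);print(r,pts.mean(0),onz(r[0],.014,P))
E
```

```text
.............................................
.............................................
.............................................
.............................................
.............................................
.............................................
.............................................
......................###....................
.....................####....................
..............#.....#####.....##.............
..............######.###########.............
..............##################.............
..............##################.............
...............#################.............
.....................####....................
.....................####....................
.............................................
.............................................
.............................................
.............................................
.............................................
.............................................
.............................................
.............................................
((315.5, 168.5), (25.0, 35.0), 90.0) [315.75214 169.10086] [0.47297836 0.13586636 0.014     ]
```

```bash
python3 -m jog '[[0.65,[0,0,4],[0,0,0]],[0.65,[0,0,4],[0,0,0]],[0.65,[0,0,4],[0,0,0]],[0.65,[0,0,3],[0,0,0]],[0.65,[0,0,2],[0,0,0]],[0.65,[0,0,1.2],[0,0,0]],[0.65,[0,0,0.8],[0,0,0]],[0.65,[0,0,0.5],[0,0,0]],[0.65,[0,0,0.2],[0,0,0]],[0.65,[0,0,0.1],[0,0,0]]]'
python3 -m jog '[[0.65,[0,0,0],[0,0,0]],[0,[0,0,0],[0,0,0]],[0,[0,0,0],[0,0,0]],[0,[0,0,0],[0,0,0]],[0,[0,0,0],[0,0,0]],[0,[0,0,0],[0,0,0]],[0,[0,0,0],[0,0,0]],[0,[0,0,-1],[0,0,0]],[0,[0,0,-2],[0,0,0]],[0,[0,0,-2],[0,0,0]]]'
```

```text
time: 33.4
tcp_pos: [0.4725, 0.1363, -0.026]
ee_rot: [-3.141, -0.001, 1.983]
wrist_force: [-4.3, 4.6, 2.1]
gripper_width: 0.0558
gripper_force: 0.0
time: 34.4
tcp_pos: [0.4718, 0.1347, 0.0236]
ee_rot: [-3.139, 0.0, 1.982]
wrist_force: [0.2, -0.1, -0.0]
gripper_width: 0.0388
gripper_force: 60.4
```

```bash
python3 -m jog '[[0,[0,0,-4],[0,0,0]],[0,[0,0,-4],[0,0,0]],[0,[0,0,-2.5],[0,0,0]],[0,[0,0,0],[0,0,-8.2]],[0,[0,0,0],[0,0,-8.2]],[0,[0,0,0],[0,0,-8.2]],[0,[0,0,0],[0,0,-8.1]],[0,[0,0,0],[0,0,-8.1]],[0,[0,0,0],[0,0,-8.1]],[0,[0,0,0],[0,0,-8.1]]]'
python3 - <<'E'
from h import *
s=robot.sense();print(s["tcp_pos"],s["ee_rot"],s["joints"][5])
go([.549,-.033,.125],[np.pi,0,2.977])
E
```

```text
time: 35.4
tcp_pos: [0.4724, 0.1349, 0.1285]
ee_rot: [-3.14, -0.001, 2.983]
wrist_force: [0.1, 0.1, -1.0]
gripper_width: 0.0388
gripper_force: 60.4
[0.472384   0.13485915 0.12848375] [-3.14017059e+00 -1.20948671e-03  2.98257550e+00] -1.2023998506528129
cm [-10.22 -15.36   0.36] deg [-0.08 -0.07  0.32]
```

```bash
python3 -m jog '[[0,[-1.2,-2,0],[0,0,0]],[0,[-2,-3,0],[0,0,0]],[0,[-2,-3,0],[0,0,0]],[0,[-2,-3,0],[0,0,0]],[0,[-2,-3,0],[0,0,0]],[0,[-1,-1.4,0],[0,0,0]],[0,[0,0,1],[0,0,0]],[0,[0,0,1],[0,0,0]],[0,[0,0,0],[0,0,0]],[0,[0,0,0],[0,0,0]]]'
python3 - <<'E'
from h import *
import cv2
s=robot.sense();print(s["tcp_pos"],s["ee_rot"],s["time"])
R=Ro.from_euler("z",-.165);print("case frame",R.inv().apply(s["tcp_pos"]-np.array([.580,.0205,0])))
E
```

```text
time: 36.4
tcp_pos: [0.5473, -0.032, 0.1078]
ee_rot: [-3.141, -0.002, 2.979]
wrist_force: [0.5, 0.3, -0.6]
gripper_width: 0.0389
gripper_force: 60.5
[ 0.54728675 -0.03201512  0.10780596] [-3.14114692e+00 -2.22827169e-03  2.97903370e+00] 36.4
case frame [-0.02364322 -0.05717511  0.10780596]
```

```bash
python3 -m jog '[[0,[0,0,1.5],[0,0,0]],[0,[0,0,2],[0,0,0]],[0,[0,0,2],[0,0,0]],[0,[0,0,1.5],[0,0,0]],[0,[0,0,1.2],[0,0,0]],[0,[0,0,1],[0,0,0]],[0,[0,0,0.7],[0,0,0]],[0,[0,0,0.5],[0,0,0]],[0,[0,0,0],[0,0,0]],[0,[0,0,0],[0,0,0]]]'
```

```text
time: 37.4
tcp_pos: [0.5483, -0.0334, 0.005]
ee_rot: [-3.141, 0.0, 2.977]
wrist_force: [-0.8, -0.2, -0.7]
gripper_width: 0.0389
gripper_force: 60.5
```

```bash
python3 -m jog '[[0,[0,0,0.2],[0,0,0]],[0,[0,0,0.2],[0,0,0]],[0,[0,0,0.1],[0,0,0]],[0,[0,0,0.1],[0,0,0]],[0,[0,0,0.1],[0,0,0]],[0,[0,0,0.05],[0,0,0]],[0,[0,0,0],[0,0,0]],[0,[0,0,0],[0,0,0]],[0,[0,0,0],[0,0,0]],[0,[0,0,0],[0,0,0]]]'
```

```text
time: 38.4
tcp_pos: [0.5479, -0.0333, -0.003]
ee_rot: [-3.141, -0.001, 2.977]
wrist_force: [0.3, -1.0, -1.5]
gripper_width: 0.0384
gripper_force: 60.5
```

```bash
python3 -m jog '[[0,[0,0,0.1],[0,0,0]],[0,[0,0,0.1],[0,0,0]],[0,[0,0,0.05],[0,0,0]],[0,[0,0,0.05],[0,0,0]],[0,[0,0,0],[0,0,0]],[0,[0,0,0],[0,0,0]],[0,[0,0,0],[0,0,0]],[0,[0,0,0],[0,0,0]],[0,[0,0,0],[0,0,0]],[0,[0,0,0],[0,0,0]]]'
```

```text
time: 39.4
tcp_pos: [0.5483, -0.0334, -0.0033]
ee_rot: [-3.141, 0.001, 2.977]
wrist_force: [-6.5, 0.8, 13.3]
gripper_width: 0.0384
gripper_force: 62.0
```

Floor contact. I open moderately and rise straight up.

```bash
python3 -m jog '[[0.58,[0,0,0],[0,0,0]],[0.58,[0,0,0],[0,0,0]],[0.58,[0,0,0],[0,0,0]],[0.58,[0,0,-1],[0,0,0]],[0.58,[0,0,-2],[0,0,0]],[0.58,[0,0,-3],[0,0,0]],[0.58,[0,0,-4],[0,0,0]],[0.58,[0,0,-4],[0,0,0]],[0.58,[0,0,-4],[0,0,0]],[0.58,[0,0,-2],[0,0,0]]]'
python3 - <<'E'
from h import *
import cv2
s=robot.sense();P=(s["tcp_pos"],s["ee_rot"]);print(P,s["wrist_force"]);im=robot.capture("wrist");cv2.imwrite("pics/w12.png",im)
h=cv2.cvtColor(im,cv2.COLOR_BGR2HSV);R=Ro.from_euler("z",-.165);c=np.array([.58,.0205,0])
m=cv2.morphologyEx(cv2.inRange(h,(8,45,30),(28,255,255)),cv2.MORPH_CLOSE,np.ones((5,5)));m[250:]=0
k,l,st,cc=cv2.connectedComponentsWithStats(m)
for i in range(1,k):
    if st[i,4]>100:print(st[i],cc[i].round(1),"case",R.inv().apply(onz(cc[i],.036,P)-c).round(3))
print("pred fit",wproj([.548,-.033,.036],P),"nut",wproj(R.apply([.040,-.0437,.03])+c,P))
hs=robot.capture("scene");cv2.imwrite("pics/s12.png",hs)
for q in((-.02,.08,.084),(.02,.05,.03)):
    p=proj("scene",R.apply(q)+c).round().astype(int);print(hs[p[1],p[0]])
mm=cv2.inRange(cv2.cvtColor(hs,cv2.COLOR_BGR2HSV),(0,140,50),(6,255,255));mm[:190]=0;mm[270:]=0;mm[:,:280]=0;mm[:,350:]=0
ys,xs=np.nonzero(mm);print("red",xs.min(),xs.max(),ys.min(),ys.max())
E
```

```text
time: 40.4
tcp_pos: [0.5491, -0.0333, 0.1994]
ee_rot: [-3.141, 0.006, 2.977]
wrist_force: [-0.1, -0.2, 0.1]
gripper_width: 0.0494
gripper_force: 0.0
(array([ 0.54912769, -0.0333379 ,  0.19938891]), array([-3.14130091,  0.0055936 ,  2.97744768])) [-0.12046399 -0.19951367  0.12135452]
[   0    0   80  250 9744] [ 24.2 143. ] case [-0.075 -0.526  0.036]
[  87    0  454   88 7892] [305.8  25.8] case [-0.18  -0.069  0.036]
[572   9  68  29 957] [606.9  22.6] case [-0.27   0.392  0.036]
[ 503   83   62   56 1593] [536.1 107.2] case [-0.109  0.229  0.036]
[ 160  138   79   80 3171] [197.5 178.2] case [-0.008 -0.201  0.036]
[297 152  37  27 678] [315.3 165.2] case [-0.023 -0.059  0.036]
[319 201  21  23 317] [328.9 212.4] case [ 0.035 -0.043  0.036]
[ 74 209  28  19 403] [ 87.5 218.4] case [ 0.05  -0.399  0.036]
pred fit [316.23859244 165.26815871] nut [327.96916337 214.69707514]
[6 6 6]
[19 18 16]
red 300 324 235 247
```

```bash
python3 -c "
from bench import robot
print(robot.sign_off())"
```

```text
the job is handed in; nothing more can be done
None
```

The job is handed in, about 40 s in: last checks showed the fitting let go at about (-23, -59) mm beside the unmoved nut, the lever down and the lid open on its stop; the verdict wasn't shown, and pulling the latch briefly reached about 80 N at the wrist with joint 2 near its limit (-0.857 of -0.86).

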